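# Lay out the power supply's parts in their nests

## Task

The four parts taken out of a power supply (two round capacitors, a transformer and a finned heat sink) lie about the bench among the four low grey nests made for them. Set each part in the nest that has its shape and size, upright and flat on the nest's floor inside the rim, the long parts turned along their nests. Lower each part before you let go, never drop it, and leave all four standing there.

Things in the scene. Friction and masses are not known exactly. Their poses are not given: they have to be found in the camera images.
- cap_big: The large capacitor: an upright round can with a black sleeve and a bare aluminium top with a cross groove, 44 mm diameter, 50 mm tall, about 90 g. Origin: centre of its underside; z up along the can.
- cap_small: The small capacitor: same make, but 25 mm diameter, 40 mm tall, about 30 g. Origin: centre of its underside; z up along the can.
- transformer: The mains transformer: a dark laminated iron core 62 mm long (x), 30 mm wide (y), 48 mm tall, with a copper winding round its middle that is 40 mm long (x) and 42 mm over its two sides (y), from 7 to 43 mm height. About 400 g. Grip it by the winding's two sides, across y. Origin: centre of its underside; z up, x along its length.
- heatsink: The heat sink: bare aluminium, a 6 mm base plate with six upright fins that run along its length; 100 mm long (x), 40 mm wide (y), 30 mm tall, about 140 g. Grip it by its two outer fins, across y. Origin: centre of its underside; z up, x along its length.
- nest_cap_big: The nest of the large capacitor: a low round grey plastic dish fixed to the bench, recess 60 mm diameter (68 mm outside). Its floor is 3 mm above the bench, its rim 4 mm thick and 9 mm high over the bench. Origin: centre of its underside, on the bench; z up.
- nest_cap_small: The nest of the small capacitor: a low round grey plastic dish fixed to the bench, recess 40 mm diameter (48 mm outside). Its floor is 3 mm above the bench, its rim 4 mm thick and 9 mm high over the bench. Origin: centre of its underside, on the bench; z up.
- nest_transformer: The nest of the transformer: a low rectangular grey plastic dish fixed to the bench, the shorter and broader of the two: recess 78 mm (x) by 58 mm (y), 86 by 66 mm outside. Its floor is 3 mm above the bench, its rim 4 mm thick and 9 mm high over the bench. Origin: centre of its underside, on the bench; z up, x along its long side.
- nest_heatsink: The nest of the heat sink: a low rectangular grey plastic dish fixed to the bench, much longer than broad: recess 116 mm (x) by 56 mm (y), 124 by 64 mm outside. Its floor is 3 mm above the bench, its rim 4 mm thick and 9 mm high over the bench. Origin: centre of its underside, on the bench; z up, x along its long side.
There are look-alikes about, which are no part of the job. What is shaped like the transformer but yellow is not meant.

How it is judged:
At the end, for the whole second after the job is handed in: Each part is at rest and upright (0.1 rad) on the floor of its own nest: centre within 13 mm of the nest's, underside under 6 mm above the nest's underside (floor 3 mm, rim 9 mm); transformer and heat sink within 0.4 rad of the nest's long side, either way round (horizontal distance between cap_big and nest_cap_big below 0.013 m and z of cap_big in the frame of nest_cap_big below 0.006 m and angle between each of cap_big, cap_small, transformer, heatsink's own z axis and vertical below 0.1 rad and linear speed of each of cap_big, cap_small, transformer, heatsink below 0.02 m/s and horizontal distance between cap_small and nest_cap_small below 0.013 m and z of cap_small in the frame of nest_cap_small below 0.006 m and horizontal distance between transformer and nest_transformer below 0.013 m and z of transformer in the frame of nest_transformer below 0.006 m and angle between the x axis of transformer and the x axis of nest_transformer, either way round below 0.4 rad and horizontal distance between heatsink and nest_heatsink below 0.013 m and z of heatsink in the frame of nest_heatsink below 0.006 m and angle between the x axis of heatsink and the x axis of nest_heatsink, either way round below 0.4 rad); the robot touches nothing.
It fails at once if the large capacitor is let go in mid-air, more than 35 mm up (height (world z) of cap_big above 0.035 m and contact force between the fingers and cap_big below 0.01 N).
It fails at once if the small capacitor is let go in mid-air, more than 35 mm up (height (world z) of cap_small above 0.035 m and contact force between the fingers and cap_small below 0.01 N).
It fails at once if the transformer is let go in mid-air, more than 35 mm up (height (world z) of transformer above 0.035 m and contact force between the fingers and transformer below 0.01 N).
It fails at once if the heat sink is let go in mid-air, more than 35 mm up (height (world z) of heatsink above 0.035 m and contact force between the fingers and heatsink below 0.01 N).
It also fails if it takes over 99 s, if anything falls off the work surface, if the arm or the gripper's body presses on something with over 40 N, if the wrist force passes 120 N, or if a joint passes its speed limit or range.

## Robot

A 6-joint arm with a two-finger parallel gripper is mounted at the origin on the work surface. World frame = base frame: x ahead of the robot, y to its left, z up, the work surface at z = 0. Lengths are in m, angles in rad, forces in N, time in s.
With the tool pointing down it reaches from about 0.4 to 0.825 m from the base axis. Payload 7 kg.
Tool frame: the origin (TCP) lies on the centre line of the jaws, within the pads' length; the fingertips stand 19 mm ahead of it and the grasp point (between the pads) is the TCP; z points along the fingers, y is the line along which they close (so a half turn about z gives the same grasp; the last joint's range is limited). The gripper opens to 88 mm and grips with 3 to 60 N. Pads are 19 mm wide; open, the fingers measure 130 mm over their backs; the gripper's body (78 mm by 193 mm) begins 47 mm behind the grasp point.
Start: joints at [1.414, 0.359, 0.012, 0, -1.224, -0.288], TCP at [0.29, 0.609, 0.246] pointing down, gripper open.
Joint ranges: [-3.07, 3.07], [-1.43, 2.12], [-1.02, 1.25], [-3.03, 1.67], [-3.05, -0], [-3.03, 3.03]. Speed limits (rad/s): [2.39, 2.39, 3.01, 3.14, 3.14, 3.14].

## Interface

Orientations are given as [roll, pitch, yaw] about the fixed x, y, z axes, in that order (R = Rz(yaw) Ry(pitch) Rx(roll)).
In Python, from station import arm, imaging, models gives the robot as it stands.
- The arm moves only by the tool play_rows, never from a script. Its arguments are lists of equal length, an entry for each row: "travel": the shift along the tool's x, y, z in units of 25 mm (1.0 is 25 mm), a list of three; "twist": the turn about the tool's z in units of 0.15 rad (1.0 is 0.15 rad). A call has 1 to 8 rows; each row shifts and turns the commanded pose from where the row before left it, along the tool's axes as they then stand; what a row does not reach is not made up. A row lasts 1/8 s, in which the tool goes at most 62.5 mm and 10.7 degrees, less where a joint would pass 70% of its speed; a pose out of reach is approached as far as the arm can. A call with a number of a shift or a turn outside -1 to 1 is refused whole. A call with a gripper value outside its range is refused whole. "fingers" is the opening, from 0 (shut) to 1 (fully open), set as the call begins (left out, the last holds). The fingers move at their own pace and stop on an object; "newtons" is the grip in N (left out, the last holds). Time passes only in rows, so rows that do not move let the fingers close. It gives the time, the measured TCP pose, the force, the opening and the grip force at its end, in the units of the state.
- arm.get_state(): the state, without advancing time (a new reading comes with each control period).
- imaging.grab_frame(name): name is "scene" or "top" or "wrist"; returns a dict with "pixels" (400x640x3 uint8, red, green, blue), "fx", "fy", "cx", "cy" (pixels), "R" (3x3) and "t" (3): a world point X has camera coordinates R X + t; the wrist camera has in their place "T_tool_cam" (4x4, takes a point from camera to tool coordinates, whose origin is the TCP and whose axes are the flange's). Camera axes: x right, y down, z forward; pixel columns grow to the right and rows downward; lengths in m; the calibration is good to about 2 mm. The wrist camera is an equidistant fisheye: a pixel r from the principal point sees the ray r / f radians off the axis. A picture is of the moment at which its call begins: read the wrist's pose just before it. There is no depth.
- arm.job_done(): hands the job in; it is judged then, once.
Trained networks look in the newest picture that a camera, given by its name, has taken for a name from the list of things; names that differ only in an ending like _2 or _b are one class to them, and where a whole thing is asked for, a point or a joint stands for the part that bears it (a point fixed in the world has none). Each returns a list of dicts, best first, with "confidence" (0 to 1); they miss things now and then, are a little off and sometimes report something else, mostly with a low value. They report only what shows in the picture. A call takes as long as a camera call. They do not tell look-alikes from the thing itself.
- models.boxes_of(name, camera): "extent" ([centre column, centre row, width, height] in pixels, round what is visible of it).
- models.silhouettes(name, camera): "pixels" (400x640 bool, what is visible of it) and "extent" ([centre column, centre row, width, height] in pixels, round what is visible of it).
The state is a dict: "t": time; "q": joint angles; "qd": joint speeds; "joint_efforts": joint torques, N m; "eef_pos": TCP position; "ee_rot": TCP orientation; "force": force on the tool from outside, world axes, zero at the start; "moment": the same for the moment, N m; "width": finger opening in m; "gripper_force": force on a finger pad.
Only numpy, scipy, OpenCV 4.12 (cv2) and the standard library are available. Lean on these libraries where they do the work, as an engineer would, in place of code of your own. Each camera call takes 0.05 s, during which the arm holds its last target. There are 200 camera calls.

## Working session

There is one attempt and no reset: what is moved stays moved. The work goes in short steps, Python scripts to look and compute and a tool call to move; the robot and the scene stay as the last step left them, time stands still between calls to the robot, and variables do not carry over. Pictures are saved under pics/ and viewed, at most 14 in all, crops included, and the job is handed in when it is done.

Besides the shell and the picture viewer there is one more tool, called after "Request:" by a JSON object that holds its "op" and its "data". play_rows: Moves the arm, as the interface text tells. Shifts and turns lie within -1 to 1; 1 stands for 25 mm of shift or 0.15 rad of turn. Its arguments: {"type":"object","properties":{"travel":{"type":"array","items":{"type":"array","items":{"type":"number"}}},"twist":{"type":"array","items":{"type":"number"}},"fingers":{"type":"number"},"newtons":{"type":"number"}},"required":["travel","twist"]}

```bash
mkdir -p pics; ls; python3 - <<'E'
from station import arm, imaging, models
import cv2
s=arm.get_state();print(s['t'],s['eef_pos'],s['ee_rot'],s['width'])
for c in("top","scene"):
    f=imaging.grab_frame(c);cv2.imwrite(f"pics/{c}0.png",f['pixels'][:,:,::-1])
    print(c,f['fx'],f['fy'],f['cx'],f['cy'],f['R'],f['t'])
    for n in "cap_big cap_small transformer heatsink nest_cap_big nest_cap_small nest_transformer nest_heatsink".split():
        print(n,[(round(d['confidence'],2),[int(v) for v in d['extent']]) for d in models.boxes_of(n,c)][:4])
print(arm.get_state()['t'])
E
```

```text
pics
0.0 [0.29024959 0.60889608 0.24462151] [ 3.13991672e+00 -1.49652457e-04 -4.44907619e-01] 0.08765915857339678
top 471.1814384005529 471.1814384005529 324.02639933359745 199.10855275138596 [[-0.00169524 -0.99998319 -0.00554484]
 [-0.99172436  0.002393   -0.12836301]
 [ 0.12837412  0.00528135 -0.99171175]] [-0.00484022  0.54495503  1.2043378 ]
cap_big [(0.63, [226, 247, 21, 16])]
cap_small [(0.47, [325, 163, 9, 12])]
transformer [(0.74, [410, 246, 18, 27]), (0.55, [371, 258, 23, 23])]
heatsink [(0.55, [405, 174, 28, 38])]
nest_cap_big [(0.84, [236, 167, 21, 22])]
nest_cap_small [(0.66, [159, 220, 21, 19])]
nest_transformer [(0.74, [323, 231, 28, 32])]
nest_heatsink [(0.87, [475, 206, 47, 51])]
scene 407.11124379523557 407.11124379523557 313.98991965591387 193.06534114671246 [[-1.85143624e-01  9.82711294e-01 -5.92066085e-04]
 [ 6.90692731e-01  1.29698465e-01 -7.11422420e-01]
 [-6.99046057e-01 -1.32124261e-01 -7.02764392e-01]] [ 0.10872203 -0.34241699  1.40454106]
cap_big [(0.55, [418, 177, 18, 26])]
cap_small [(0.5, [306, 231, 2, 14])]
transformer [(0.85, [283, 159, 22, 24]), (0.69, [243, 157, 18, 25])]
heatsink [(0.77, [223, 215, 43, 40])]
nest_cap_big [(0.63, [412, 248, 29, 21])]
nest_cap_small [(0.61, [497, 215, 23, 10])]
nest_transformer [(0.59, [321, 183, 36, 29])]
nest_heatsink [(0.67, [165, 181, 28, 32])]
0.9
```

View pictures.

```bash
python3 -c "
import cv2
a=cv2.imread('pics/top0.png')[120:300,130:530];cv2.imwrite('pics/t1.png',cv2.resize(a,None,fx=2,fy=2,interpolation=2))
a=cv2.imread('pics/scene0.png')[120:300,130:530];cv2.imwrite('pics/s1.png',cv2.resize(a,None,fx=2,fy=2,interpolation=2))"
```

```text
(no output)
```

View pics/t1.png

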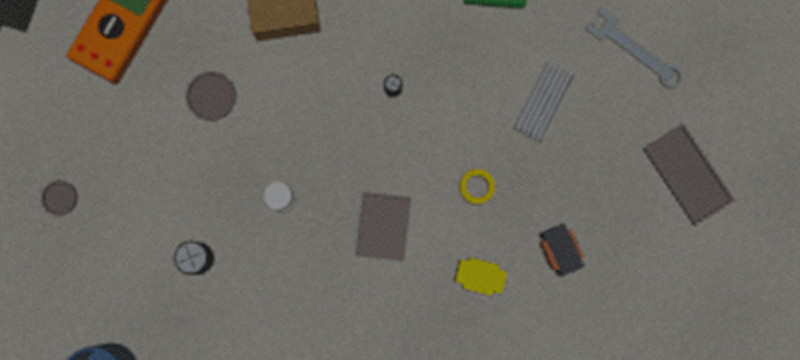

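View pics/s1.png

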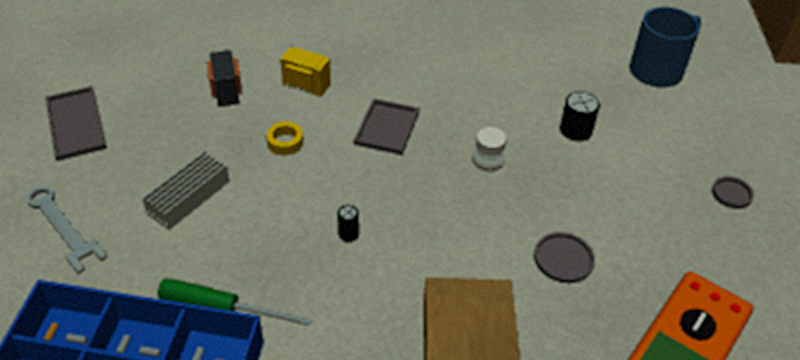

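```bash
cat > h.py <<'E'
import numpy as np, cv2, json
from station import arm, imaging, models
N="cap_big cap_small transformer heatsink nest_cap_big nest_cap_small nest_transformer nest_heatsink".split()
def ray(f,u,v):
    d=np.array([(u-f['cx'])/f['fx'],(v-f['cy'])/f['fy'],1.]);R=np.array(f['R'])
    return -R.T@f['t'],R.T@d
def plane(f,u,v,z):
    o,d=ray(f,u,v);return o+d*(z-o[2])/d[2]
def meet(rays):
    A=0;b=0
    for o,d in rays:
        d=d/np.linalg.norm(d);P=np.eye(3)-np.outer(d,d);A=A+P;b=b+P@o
    X=np.linalg.solve(A,b)
    return X,max(np.linalg.norm((np.eye(3)-np.outer(d,d)/(d@d))@(X-o)) for o,d in rays)
def wray(f,s,u,v):
    from scipy.spatial.transform import Rotation as Ro
    x,y=u-f['cx'],v-f['cy'];r=np.hypot(x,y);a=r/f['fx']
    d=np.array([np.sin(a)*x/r,np.sin(a)*y/r,np.cos(a)])
    T=np.eye(4);T[:3,:3]=Ro.from_euler('xyz',s['ee_rot']).as_matrix();T[:3,3]=s['eef_pos']
    T=T@np.array(f['T_tool_cam']);return T[:3,3],T[:3,:3]@d
E
python3 - <<'E'
from h import *
F={c:imaging.grab_frame(c) for c in("top","scene")}
for n in N:
    C={}
    for c in F:
        for i,d in enumerate(models.silhouettes(n,c)[:2]):
            if d['confidence']<.3: continue
            m=d['pixels'].astype(np.uint8);v,u=np.nonzero(m)
            if len(u)<5: continue
            p=np.array([plane(F[c],a,b,0.003 if 'nest' in n else .03)[:2] for a,b in zip(u,v)])
            r=cv2.minAreaRect((p*1000).astype(np.float32))
            print(n,c,i,round(d['confidence'],2),len(u),np.round([u.mean(),v.mean()],1),'mm',np.round(p.mean(0)*1000),np.round(r[0]),np.round(r[1]),round(r[2]))
            C[c]=C.get(c,(u.mean(),v.mean()))
    if len(C)==2:
        X,e=meet([ray(F[c],*C[c]) for c in C]);print('   tri',np.round(X,4),round(e,4),'r',round(np.hypot(*X[:2]),3))
E
```

```text
cap_big top 0 0.66 259 [227.5 248.6] mm [416. 246.] [416. 246.] [50. 39.] 90
cap_big scene 0 0.78 378 [418.8 178. ] mm [424. 246.] [423. 246.] [43. 97.] 82
   tri [0.4162 0.2472 0.0231] 0.0005 r 0.484
cap_small top 0 0.46 104 [326.8 162.7] mm [643. -13.] [644. -14.] [27. 30.] 90
cap_small scene 0 0.68 182 [303.2 231.1] mm [654. -12.] [654. -13.] [53. 23.] 11
   tri [ 0.6457 -0.0139  0.0194] 0.0004 r 0.646
transformer top 0 0.89 400 [370.2 258.6] mm [ 389. -126.] [ 389. -126.] [66. 46.] 74
transformer top 1 0.56 438 [410.5 244.8] mm [ 425. -231.] [ 425. -231.] [65. 49.] 25
transformer scene 0 0.79 467 [281.9 155.1] mm [ 398. -125.] [ 399. -127.] [96. 70.] 5
transformer scene 1 0.61 385 [240.9 158.9] mm [ 435. -232.] [ 434. -232.] [115.  44.] 23
   tri [ 0.3896 -0.1271  0.0222] 0.0009 r 0.41
heatsink top 0 0.74 593 [401.7 171.5] mm [ 619. -213.] [ 620. -212.] [ 44. 102.] 63
heatsink scene 0 0.68 903 [221.9 215.1] mm [ 641. -211.] [ 639. -210.] [ 64. 113.] 62
   tri [ 0.6239 -0.2185  0.009 ] 0.0027 r 0.661
nest_cap_big top 0 0.63 493 [235.4 167.7] mm [636. 236.] [637. 235.] [67. 65.] 46
[... 196 characters left out ...]
] [46. 43.] 90
nest_cap_small scene 0 0.76 245 [496.  216.4] mm [499. 436.] [498. 436.] [44. 53.] 72
nest_cap_small scene 1 0.35 389 [418.5 178.2] mm [394. 249.] [393. 249.] [ 46. 100.] 82
   tri [4.965e-01 4.385e-01 2.000e-04] 0.0007 r 0.662
nest_transformer top 0 0.89 808 [321.7 233.3] mm [457.   1.] [457.   0.] [67. 87.] 84
nest_transformer scene 0 0.7 639 [322.5 183.1] mm [460.  -1.] [459.  -1.] [70. 99.] 82
   tri [ 4.573e-01 -4.000e-04 -1.000e-04] 0.0011 r 0.457
nest_heatsink top 0 0.77 1151 [474.4 207.2] mm [ 526. -410.] [ 526. -410.] [126.  68.] 32
nest_heatsink scene 0 0.76 857 [166.6 181.8] mm [ 532. -410.] [ 529. -412.] [137.  66.] 32
   tri [ 0.5271 -0.4127 -0.0025] 0.001 r 0.669
```

```bash
cat > plan.py <<'E'
# python3 plan.py x y z yaw [n]  (mm, rad): n equal rows from the present pose
import sys, numpy as np
from station import arm
x,y,z,yaw=map(float,sys.argv[1:5]); s=arm.get_state()
p=np.array(s['eef_pos'])*1000; w=s['ee_rot'][2]; d=np.array([x,y,z])-p
th=(w-yaw); th=(th+np.pi)%(2*np.pi)-np.pi
def rows(n):
    M=np.zeros((2,2))
    for k in range(n):
        a=w-th*k/n; M+=np.array([[np.cos(a),np.sin(a)],[np.sin(a),-np.cos(a)]])
    return np.r_[np.linalg.solve(M,d[:2]),-d[2]/n]/25, th/n/.15
n=int(sys.argv[5]) if len(sys.argv)>5 else next(n for n in range(1,60) if max(map(abs,np.r_[rows(n)]))<=1)
v,t=rows(n)
print('t',s['t'],'pos',p.round(1),'yaw',round(w,3),'w',round(s['width'],4),'rows',n,'each',v.round(3),'twist',round(t,3))
E
python3 plan.py 416 247 150 -0.445; python3 plan.py 416 247 150 -0.445 16
```

```text
t 1.8 pos [290.5 609.3 245.6] yaw -0.445 w 0.0876 rows 11 each [0.979 0.993 0.348] twist 0.0
t 1.8 pos [290.5 609.3 245.6] yaw -0.445 w 0.0876 rows 16 each [0.673 0.683 0.239] twist 0.0
```

Request:
{"op": "play_rows", "data": {"travel": [[0.9,0.91,0],[0.9,0.91,0],[0.9,0.91,0],[0.9,0.91,0],[0.9,0.91,0],[0.9,0.91,0],[0.9,0.91,0],[0.9,0.91,0]], "twist": [0,0,0,0,0,0,0,0], "fingers": 0.85, "newtons": 15}}

```text
t: 2.8
eef_pos: [0.375, 0.3661, 0.2457]
ee_rot: [-3.141, -0.0, -0.445]
force: [-0.1, 0.5, 0.4]
width: 0.0747
gripper_force: 0.0
```

Request:
{"op": "play_rows", "data": {"travel": [[0.9,0.91,0.8],[0.9,0.91,0.8],[0.9,0.91,0.8],[0.9,0.91,0.8],[0,0,0],[0,0,0]], "twist": [0,0,0,0,0,0]}}

```text
t: 3.55
eef_pos: [0.4172, 0.2467, 0.166]
ee_rot: [-3.141, -0.0, -0.445]
force: [0.7, 1.1, 0.7]
width: 0.0748
gripper_force: 0.0
```

```bash
python3 plan.py 416 247 150 -0.445; python3 - <<'E'
from h import *
s=arm.get_state();f=imaging.grab_frame("wrist")
cv2.imwrite('pics/w1.png',f['pixels'][:,:,::-1])
for d in models.silhouettes("cap_big","wrist"):
    v,u=np.nonzero(d['pixels']);print(d['confidence'],d['extent'])
    for z in(.0,.05):
        o,r=wray(f,s,u.mean(),v.mean());print(z,(o+r*(z-o[2])/r[2]).round(4))
print(f['T_tool_cam'])
E
```

```text
t 3.55 pos [417.2 246.7 166. ] yaw -0.445 w 0.0748 rows 1 each [-0.046  0.011  0.642] twist -0.002
0.91 [319.3, 197.0, 50.4, 56.8]
0.0 [0.4108 0.2527 0.    ]
0.05 [0.4223 0.2469 0.05  ]
[[ 8.85733358e-05 -9.65300095e-01 -2.61143100e-01  7.06420437e-02]
 [ 9.99999847e-01  2.28202990e-04 -5.04363490e-04 -8.23978898e-04]
 [ 5.46455761e-04 -2.61143015e-01  9.65299967e-01 -1.40004558e-01]
 [ 0.00000000e+00  0.00000000e+00  0.00000000e+00  1.00000000e+00]]
```

View pics/w1.png

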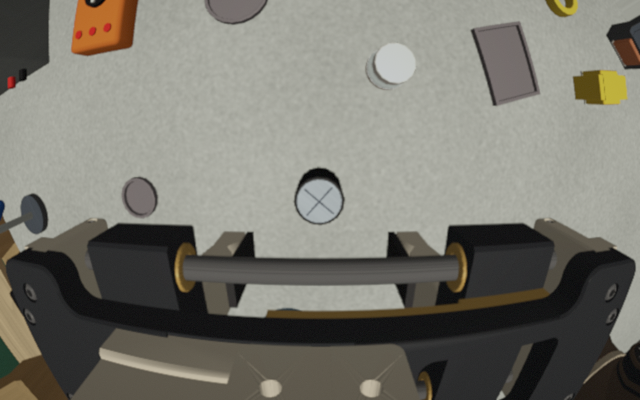

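Request:
{"op": "play_rows", "data": {"travel": [[0,0,1],[0,0,1],[0,0,1],[0,0,1],[0,0,0.9],[0,0,0.5],[0,0,0],[0,0,0]], "twist": [0,0,0,0,0,0,0,0]}}

```text
t: 4.65
eef_pos: [0.4171, 0.2473, 0.0313]
ee_rot: [-3.14, -0.0, -0.444]
force: [0.4, 0.4, 0.2]
width: 0.0748
gripper_force: 0.0
```

Request:
{"op": "play_rows", "data": {"travel": [[0,0,0],[0,0,0],[0,0,0],[0,0,0],[0,0,0],[0,0,0],[0,0,0]], "twist": [0,0,0,0,0,0,0], "fingers": 0.3, "newtons": 15}}

```text
t: 5.52
eef_pos: [0.4169, 0.2468, 0.0308]
ee_rot: [-3.141, -0.0, -0.445]
force: [-0.6, -0.3, 5.5]
width: 0.0439
gripper_force: 15.0
```

Request:
{"op": "play_rows", "data": {"travel": [[0,0,-0.6],[0,0,-0.9],[0,0,-1],[0,0,-0.9],[0,0,-0.6],[0,0,0]], "twist": [0,0,0,0,0,0]}}

```text
t: 6.28
eef_pos: [0.4168, 0.2469, 0.1311]
ee_rot: [-3.14, -0.0, -0.445]
force: [0.5, -0.5, -2.1]
width: 0.0432
gripper_force: 15.0
```

```bash
python3 plan.py 637 235 130 -0.445 10
```

```text
t 6.275 pos [416.8 246.9 131.1] yaw -0.445 w 0.0432 rows 10 each [ 0.815 -0.336  0.004] twist 0.0
```

Request:
{"op": "play_rows", "data": {"travel": [[0.5,-0.206,0],[0.95,-0.392,0],[0.95,-0.392,0],[0.95,-0.392,0],[0.95,-0.392,0],[0.95,-0.392,0],[0.95,-0.392,0],[0.95,-0.392,0]], "twist": [0,0,0,0,0,0,0,0]}}

```text
t: 7.28
eef_pos: [0.6109, 0.2355, 0.1286]
ee_rot: [3.139, 0.001, -0.445]
force: [-0.4, -0.5, -1.1]
width: 0.0433
gripper_force: 15.0
```

Request:
{"op": "play_rows", "data": {"travel": [[0.6,-0.248,0],[0.4,-0.165,0],[0,0,0.8],[0,0,0.9],[0,0,0.9],[0,0,0.6],[0,0,0],[0,0,0]], "twist": [0,0,0,0,0,0,0,0]}}

```text
t: 8.28
eef_pos: [0.6373, 0.2352, 0.0514]
ee_rot: [-3.141, -0.001, -0.444]
force: [-0.4, -0.7, -0.3]
width: 0.0434
gripper_force: 15.0
```

```bash
python3 plan.py 637 235 34 -0.445 3;python3 - <<'E'
from h import *
s=arm.get_state();f=imaging.grab_frame("wrist")
cv2.imwrite('pics/w2.png',f['pixels'][:,:,::-1])
E
```

```text
t 8.275 pos [637.3 235.2  51.4] yaw -0.444 w 0.0434 rows 3 each [-0.002  0.004  0.232] twist 0.001
```

View pics/w2.png

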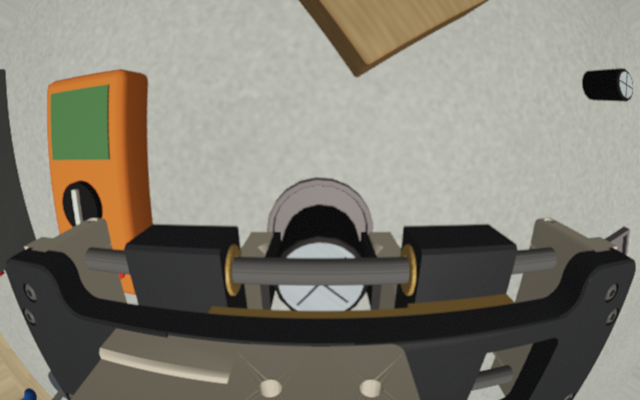

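Request:
{"op": "play_rows", "data": {"travel": [[0,0,0.3],[0,0,0.25],[0,0,0.13],[0,0,0],[0,0,0]], "twist": [0,0,0,0,0]}}

```text
t: 8.95
eef_pos: [0.6367, 0.2348, 0.0338]
ee_rot: [3.141, 0.0, -0.445]
force: [-2.3, -1.1, 4.2]
width: 0.0441
gripper_force: 15.0
```

Request:
{"op": "play_rows", "data": {"travel": [[0,0,0.03],[0,0,0]], "twist": [0,0]}}

```text
t: 9.2
eef_pos: [0.6367, 0.2348, 0.0337]
ee_rot: [3.141, -0.0, -0.445]
force: [-4.7, -1.0, 9.7]
width: 0.0438
gripper_force: 15.0
```

Request:
{"op": "play_rows", "data": {"travel": [[0,0,0],[0,0,0],[0,0,0],[0,0,0],[0,0,-0.6],[0,0,-1],[0,0,-1],[0,0,-1]], "twist": [0,0,0,0,0,0,0,0], "fingers": 0.8}}

```text
t: 10.2
eef_pos: [0.6371, 0.235, 0.1249]
ee_rot: [-3.141, -0.001, -0.445]
force: [0.2, 0.9, 0.1]
width: 0.07
gripper_force: 0.0
```

```bash
python3 plan.py 645 -14 130 -0.445 11
```

```text
t 10.2 pos [637.1 235.  124.9] yaw -0.445 w 0.07 rows 11 each [ 0.416  0.805 -0.019] twist 0.0
```

Request:
{"op": "play_rows", "data": {"travel": [[0.491,0.95,0],[0.491,0.95,0],[0.491,0.95,0],[0.491,0.95,0],[0.491,0.95,0],[0.491,0.95,0],[0.491,0.95,0],[0.491,0.95,0]], "twist": [0,0,0,0,0,0,0,0], "fingers": 0.65}}

```text
t: 11.2
eef_pos: [0.643, 0.0185, 0.1221]
ee_rot: [3.141, 0.001, -0.446]
force: [-0.6, 0.8, 0.0]
width: 0.0571
gripper_force: 0.0
```

Request:
{"op": "play_rows", "data": {"travel": [[0.491,0.95,0],[0.16,0.31,0],[0,0,0],[0,0,0]], "twist": [0,0,0,0]}}

```text
t: 11.7
eef_pos: [0.6447, -0.0141, 0.1226]
ee_rot: [3.141, 0.0, -0.445]
force: [0.3, 0.5, 0.4]
width: 0.0566
gripper_force: 0.0
```

```bash
python3 plan.py 645 -14 30 -0.445 ; python3 - <<'E'
from h import *
s=arm.get_state();f=imaging.grab_frame("wrist")
for d in models.silhouettes("cap_small","wrist")[:2]:
    v,u=np.nonzero(d['pixels']);print(d['confidence'],d['extent'])
    for z in(.02,.04):
        o,r=wray(f,s,u.mean(),v.mean());print(z,(o+r*(z-o[2])/r[2]).round(4))
f=imaging.grab_frame("top")
for d in models.silhouettes("cap_big","top")[:2]:
    v,u=np.nonzero(d['pixels']);print('big',d['confidence'],plane(f,u.mean(),v.mean(),.033).round(4))
E
```

```text
t 11.7 pos [644.7 -14.1 122.6] yaw -0.445 w 0.0566 rows 4 each [ 0.002 -0.002  0.926] twist 0.001
0.69 [318.0, 205.6, 28.6, 40.8]
0.02 [ 0.6467 -0.0112  0.02  ]
0.04 [ 0.6519 -0.0139  0.04  ]
```

Request:
{"op": "play_rows", "data": {"travel": [[0.05,0,0.8],[0,0,1],[0,0,0.9],[0,0,0.7],[0,0,0.3],[0,0,0],[0,0,0]], "twist": [0,0,0,0,0,0,0]}}

```text
t: 12.78
eef_pos: [0.6466, -0.0147, 0.0312]
ee_rot: [-3.141, -0.001, -0.445]
force: [1.0, -0.3, 0.0]
width: 0.057
gripper_force: 0.0
```

Request:
{"op": "play_rows", "data": {"travel": [[0,0,0],[0,0,0],[0,0,0],[0,0,0],[0,0,0],[0,0,0],[0,0,0]], "twist": [0,0,0,0,0,0,0], "fingers": 0.1, "newtons": 12}}

```text
t: 13.65
eef_pos: [0.6461, -0.0148, 0.0305]
ee_rot: [-3.141, -0.0, -0.445]
force: [-0.5, -0.0, 2.2]
width: 0.0247
gripper_force: 12.0
```

Request:
{"op": "play_rows", "data": {"travel": [[0,0,-0.6],[0,0,-1],[0,0,-1],[0,0,-1],[0,0,-1],[0,0,-0.4],[0,0,0]], "twist": [0,0,0,0,0,0,0]}}

```text
t: 14.52
eef_pos: [0.6462, -0.0147, 0.1561]
ee_rot: [-3.141, -0.001, -0.445]
force: [-0.9, 0.6, -0.5]
width: 0.0249
gripper_force: 12.0
```

```bash
python3 plan.py 496 438 155 -0.445 ;python3 plan.py 496 438 155 -0.445 20 
```

```text
t 14.525 pos [646.2 -14.7 156.1] yaw -0.445 w 0.0249 rows 14 each [-0.944 -0.983  0.003] twist 0.0
t 14.525 pos [646.2 -14.7 156.1] yaw -0.445 w 0.0249 rows 20 each [-0.661 -0.688  0.002] twist 0.0
```

Request:
{"op": "play_rows", "data": {"travel": [[-0.5,-0.52,0],[-0.92,-0.958,0],[-0.92,-0.958,0],[-0.92,-0.958,0],[-0.92,-0.958,0],[-0.92,-0.958,0],[-0.92,-0.958,0],[-0.92,-0.958,0]], "twist": [0,0,0,0,0,0,0,0]}}

```text
t: 15.52
eef_pos: [0.5656, 0.2242, 0.1541]
ee_rot: [3.14, 0.001, -0.445]
force: [-0.1, 0.3, -0.0]
width: 0.0251
gripper_force: 12.0
```

Request:
{"op": "play_rows", "data": {"travel": [[-0.92,-0.958,0],[-0.92,-0.958,0],[-0.92,-0.958,0],[-0.92,-0.958,0],[-0.92,-0.958,0],[-0.92,-0.958,0],[-0.5,-0.52,0],[-0.26,-0.27,0]], "twist": [0,0,0,0,0,0,0,0]}}

```text
t: 16.52
eef_pos: [0.4947, 0.4386, 0.1544]
ee_rot: [3.14, 0.0, -0.444]
force: [-0.7, -0.8, -0.2]
width: 0.0248
gripper_force: 12.0
```

Request:
{"op": "play_rows", "data": {"travel": [[0,0,0.6],[0,0,1],[0,0,1],[0,0,0.9],[0,0,0.5],[0,0,0],[0,0,0]], "twist": [0,0,0,0,0,0,0]}}

```text
t: 17.4
eef_pos: [0.4961, 0.4382, 0.056]
ee_rot: [-3.141, -0.0, -0.445]
force: [-0.0, -0.1, -0.2]
width: 0.0243
gripper_force: 12.0
```

```bash
python3 plan.py 496 438 34 -0.445 3;python3 - <<'E'
from h import *
s=arm.get_state();f=imaging.grab_frame("wrist")
cv2.imwrite('pics/w3.png',f['pixels'][:,:,::-1])
E
```

```text
t 17.4 pos [496.1 438.2  56. ] yaw -0.445 w 0.0243 rows 3 each [-0.001  0.003  0.294] twist 0.0
```

View pics/w3.png

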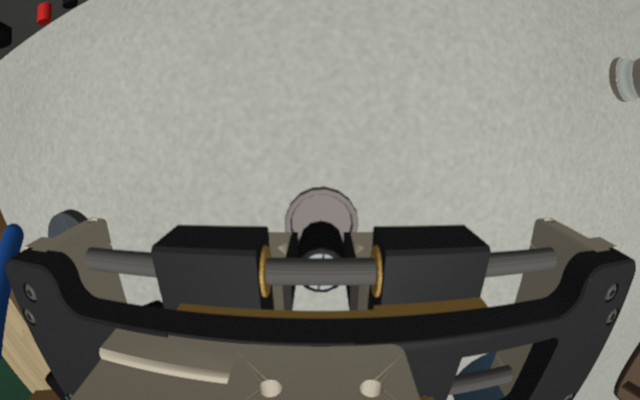

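Request:
{"op": "play_rows", "data": {"travel": [[0,0,0.4],[0,0,0.3],[0,0,0.15],[0,0,0],[0,0,0.07],[0,0,0]], "twist": [0,0,0,0,0,0]}}

```text
t: 18.2
eef_pos: [0.4958, 0.4381, 0.0333]
ee_rot: [-3.141, -0.0, -0.444]
force: [-2.9, -1.8, 7.4]
width: 0.0243
gripper_force: 12.0
```

Contact; release, lift, and head for the transformer.

Request:
{"op": "play_rows", "data": {"travel": [[0,0,0],[0,0,0],[0,0,0],[0,0,-0.6],[0,0,-1],[0,0,-1],[0,0,-1],[0,0,-1]], "twist": [0,0,0,0,0,0,0,0], "fingers": 0.6}}

```text
t: 19.2
eef_pos: [0.4958, 0.4381, 0.1494]
ee_rot: [-3.141, -0.0, -0.445]
force: [0.3, 0.4, -0.0]
width: 0.0527
gripper_force: 0.0
```

```bash
python3 plan.py 427 -231 160 0.43 ; python3 - <<'E'
from h import *
F={c:imaging.grab_frame(c) for c in("top","scene")}
for n in ("cap_big","cap_small","transformer","heatsink"):
  for c in F:
    for d in models.silhouettes(n,c)[:3]:
        v,u=np.nonzero(d['pixels']);print(n,c,round(d['confidence'],2),plane(F[c],u.mean(),v.mean(),.033).round(4))
print(meet([ray(F['top'],410.5,244.8),ray(F['scene'],240.9,158.9)]))
E
```

```text
t 19.2 pos [495.8 438.1 149.4] yaw -0.445 w 0.0527 rows 28 each [-0.079  0.989 -0.015] twist -0.208
cap_big top 0.63 [0.6336 0.2335 0.033 ]
cap_big scene 0.89 [0.6412 0.2329 0.033 ]
cap_small scene 0.74 [0.5083 0.4309 0.033 ]
transformer top 0.96 [ 0.3912 -0.1255  0.033 ]
transformer top 0.57 [ 0.4243 -0.2307  0.033 ]
transformer scene 0.73 [ 0.4052 -0.1242  0.033 ]
transformer scene 0.55 [ 0.4385 -0.2288  0.033 ]
heatsink top 0.91 [ 0.6183 -0.2128  0.033 ]
heatsink scene 0.66 [ 0.6446 -0.2093  0.033 ]
(array([ 0.4256566 , -0.23402698,  0.0215484 ]), np.float64(0.001473938350373477))
```

```bash
python3 plan.py 427 -231 150 -0.445 30
```

```text
t 19.7 pos [495.5 437.7 146.6] yaw -0.445 w 0.0524 rows 30 each [ 0.301  0.844 -0.005] twist 0.0
```

Request:
{"op": "play_rows", "data": {"travel": [[0.339,0.95,0],[0.339,0.95,0],[0.339,0.95,0],[0.339,0.95,0],[0.339,0.95,0],[0.339,0.95,0],[0.339,0.95,0],[0.339,0.95,0]], "twist": [0,0,0,0,0,0,0,0], "fingers": 0.7}}

```text
t: 20.7
eef_pos: [0.4749, 0.2357, 0.1473]
ee_rot: [3.142, -0.0, -0.445]
force: [-0.2, -0.5, -0.2]
width: 0.0611
gripper_force: 0.0
```

Request:
{"op": "play_rows", "data": {"travel": [[0.339,0.95,0],[0.339,0.95,0],[0.339,0.95,0],[0.339,0.95,0],[0.339,0.95,0],[0.339,0.95,0],[0.339,0.95,0],[0.339,0.95,0]], "twist": [0,0,0,0,0,0,0,0]}}

```text
t: 21.7
eef_pos: [0.4542, 0.035, 0.1474]
ee_rot: [-3.141, -0.0, -0.445]
force: [0.4, 0.4, -0.4]
width: 0.0612
gripper_force: 0.0
```

Request:
{"op": "play_rows", "data": {"travel": [[0.339,0.95,0],[0.339,0.95,0],[0.339,0.95,0],[0.339,0.95,0],[0.339,0.95,0],[0.339,0.95,0],[0.339,0.95,0],[0.339,0.95,0]], "twist": [0,0,0,0,0,0,0,0]}}

```text
t: 22.7
eef_pos: [0.4333, -0.1655, 0.1474]
ee_rot: [-3.142, -0.0, -0.445]
force: [-0.3, -0.6, -0.4]
width: 0.0615
gripper_force: 0.0
```

Request:
{"op": "play_rows", "data": {"travel": [[0.339,0.95,0],[0.339,0.95,0],[0.22,0.62,0],[0,0,0],[0,0,0],[0,0,0],[0,0,0]], "twist": [-0.9,-0.9,-0.9,-0.9,-0.9,-0.9,-0.4]}}

```text
t: 23.58
eef_pos: [0.4343, -0.2312, 0.1473]
ee_rot: [-3.142, 0.0, 0.428]
force: [0.1, -0.7, -0.3]
width: 0.0612
gripper_force: 0.0
```

```bash
python3 - <<'E'
from h import *
f=imaging.grab_frame("top")
s=arm.get_state();f=imaging.grab_frame("wrist");print(s['eef_pos'],s['ee_rot'],s['t'],s['q'])
im=f['pixels'].copy()
for d in models.silhouettes("transformer","wrist")[:2]:
    v,u=np.nonzero(d['pixels']);print(d['confidence'],d['extent'])
    for z in(.02,.048):
        p=[]
        for a,b in zip(u,v):
            o,r=wray(f,s,a,b);p.append((o+r*(z-o[2])/r[2])[:2]*1000)
        p=np.array(p,np.float32);print(z,p.mean(0),cv2.minAreaRect(p))
cv2.imwrite('pics/w4.png',im[:,:,::-1])
E
```

```text
[ 0.43436437 -0.23114913  0.1472896 ] [3.14158400e+00 3.42575859e-05 4.30037374e-01] 23.625 [-8.85985017e-02  1.49077590e-01 -5.19581143e-01  3.12158392e-05
 -9.02163058e-01  2.08941285e+00]
0.88 [319.6, 208.3, 50.9, 83.0]
0.02 [ 425.0936  -232.56265] ((424.153076171875, -233.2381591796875), (76.5391616821289, 45.271629333496094), 23.17951011657715)
0.048 [ 432.82825 -229.26808] ((431.9864196777344, -229.8728790283203), (68.52129364013672, 40.52926254272461), 23.179597854614258)
0.85 [198.8, 190.7, 84.2, 66.4]
0.02 [ 391.92358 -120.93414] ((391.51995849609375, -119.52552032470703), (71.08122253417969, 60.21181106567383), 73.1324462890625)
0.048 [ 403.13385 -129.3335 ] ((402.771728515625, -128.07212829589844), (63.635154724121094, 53.90440368652344), 73.13228607177734)
```

View pics/w4.png

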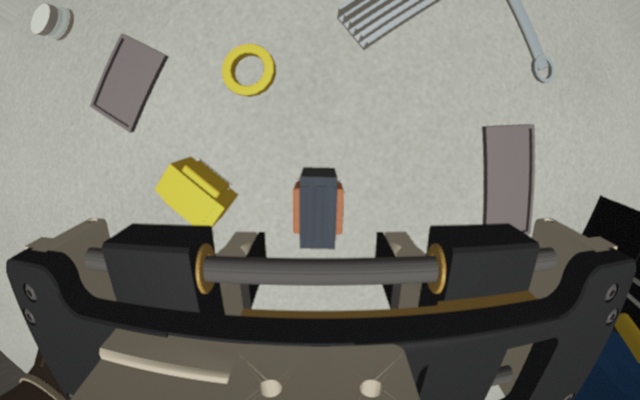

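```bash
python3 plan.py 429 -231 30 0.41 
```

```text
t 23.725 pos [ 434.5 -231.   147.3] yaw 0.424 w 0.0612 rows 5 each [-0.04  -0.018  0.939] twist 0.018
```

Request:
{"op": "play_rows", "data": {"travel": [[-0.2,-0.09,0.5],[0,0,1],[0,0,1],[0,0,1],[0,0,0.8],[0,0,0.4],[0,0,0],[0,0,0]], "twist": [0.09,0,0,0,0,0,0,0]}}

```text
t: 24.72
eef_pos: [0.4299, -0.2307, 0.0303]
ee_rot: [3.141, -0.001, 0.412]
force: [-0.7, -0.2, 0.1]
width: 0.0616
gripper_force: 0.0
```

Request:
{"op": "play_rows", "data": {"travel": [[0,0,0],[0,0,0],[0,0,0],[0,0,0],[0,0,0],[0,0,0]], "twist": [0,0,0,0,0,0], "fingers": 0.3, "newtons": 35}}

```text
t: 25.48
eef_pos: [0.4298, -0.2307, 0.0302]
ee_rot: [3.141, -0.0, 0.412]
force: [-0.9, 0.4, 5.7]
width: 0.0419
gripper_force: 35.0
```

Request:
{"op": "play_rows", "data": {"travel": [[0,0,-0.5],[0,0,-0.9],[0,0,-1],[0,0,-1],[0,0,-0.6],[0,0,0]], "twist": [0,0,0,0,0,0]}}

```text
t: 26.22
eef_pos: [0.4298, -0.2305, 0.1309]
ee_rot: [3.141, -0.002, 0.412]
force: [-0.7, 0.7, -6.8]
width: 0.0416
gripper_force: 35.0
```

```bash
python3 plan.py 457 0 130 -0.1 12; python3 plan.py 457 0 130 -0.1 
```

```text
t 26.225 pos [ 429.8 -230.5  130.9] yaw 0.412 w 0.0416 rows 12 each [ 0.227 -0.748  0.003] twist 0.284
t 26.225 pos [ 429.8 -230.5  130.9] yaw 0.412 w 0.0416 rows 9 each [ 0.31  -0.996  0.004] twist 0.379
```

Request:
{"op": "play_rows", "data": {"travel": [[0.227,-0.748,0],[0.227,-0.748,0],[0.227,-0.748,0],[0.227,-0.748,0],[0.227,-0.748,0],[0.227,-0.748,0],[0.227,-0.748,0],[0.227,-0.748,0]], "twist": [0.284,0.284,0.284,0.284,0.284,0.284,0.284,0.284]}}

```text
t: 27.22
eef_pos: [0.4336, -0.0746, 0.1289]
ee_rot: [-3.142, 0.002, 0.069]
force: [0.2, -0.5, -4.9]
width: 0.0419
gripper_force: 35.0
```

Request:
{"op": "play_rows", "data": {"travel": [[0.227,-0.748,0],[0.227,-0.748,0],[0.227,-0.748,0],[0.227,-0.748,0],[0,0,0.6],[0,0,0.9],[0,0,0.9],[0,0,0.4]], "twist": [0.284,0.284,0.284,0.284,0,0,0,0]}}

```text
t: 28.22
eef_pos: [0.4552, -0.0007, 0.0581]
ee_rot: [3.14, 0.003, -0.1]
force: [-0.3, -0.1, -4.7]
width: 0.0418
gripper_force: 35.0
```

Request:
{"op": "play_rows", "data": {"travel": [[0,0,0],[0,0,0]], "twist": [0,0]}}

```text
t: 28.48
eef_pos: [0.4571, -0.0001, 0.0603]
ee_rot: [-3.141, -0.001, -0.099]
force: [0.5, -0.0, -3.8]
width: 0.0418
gripper_force: 35.0
```

```bash
python3 plan.py 457 0 34 -0.1 3;python3 - <<'E'
from h import *
s=arm.get_state();f=imaging.grab_frame("wrist")
cv2.imwrite('pics/w5.png',f['pixels'][:,:,::-1])
E
```

```text
t 28.475 pos [ 4.571e+02 -1.000e-01  6.030e+01] yaw -0.099 w 0.0418 rows 3 each [-0.001 -0.001  0.351] twist 0.001
```

View pics/w5.png

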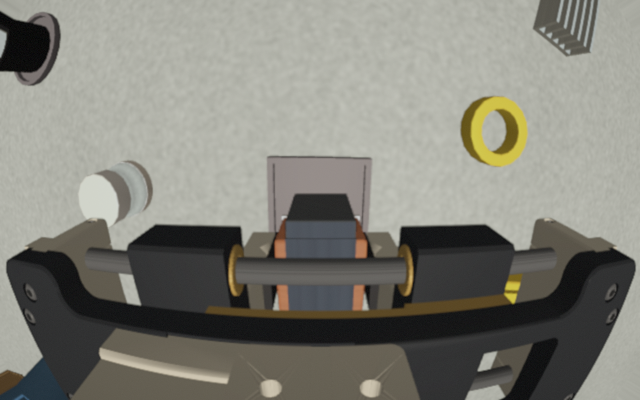

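Request:
{"op": "play_rows", "data": {"travel": [[0,0,0.5],[0,0,0.35],[0,0,0.15],[0,0,0],[0,0,0.08],[0,0,0]], "twist": [0,0,0,0,0,0]}}

```text
t: 29.28
eef_pos: [0.4569, -0.0001, 0.0332]
ee_rot: [-3.141, -0.001, -0.099]
force: [-1.0, 0.2, 0.9]
width: 0.0419
gripper_force: 35.0
```

Request:
{"op": "play_rows", "data": {"travel": [[0,0,0],[0,0,0],[0,0,0],[0,0,-0.6],[0,0,-1],[0,0,-1],[0,0,-1],[0,0,-0.5]], "twist": [0,0,0,0,0,0,0,0], "fingers": 0.7}}

```text
t: 30.28
eef_pos: [0.4572, 0.0, 0.1366]
ee_rot: [-3.141, -0.002, -0.099]
force: [0.7, 0.1, 0.1]
width: 0.0615
gripper_force: 0.0
```

```bash
python3 plan.py 621 -214 130 -0.46 12; python3 - <<'E'
from h import *
f=imaging.grab_frame("top")
for d in models.silhouettes("transformer","top")[:3]:
    v,u=np.nonzero(d['pixels']);print(d['confidence'],plane(f,u.mean(),v.mean(),.033).round(4))
E
```

```text
t 30.275 pos [457.2   0.  136.6] yaw -0.099 w 0.0615 rows 12 each [0.717 0.549 0.022] twist 0.2
0.89 [ 0.3906 -0.1262  0.033 ]
```

Request:
{"op": "play_rows", "data": {"travel": [[0.717,0.549,0],[0.717,0.549,0],[0.717,0.549,0],[0.717,0.549,0],[0.717,0.549,0],[0.717,0.549,0],[0.717,0.549,0],[0.717,0.549,0]], "twist": [0.2,0.2,0.2,0.2,0.2,0.2,0.2,0.2]}}

```text
t: 31.38
eef_pos: [0.5745, -0.1372, 0.1338]
ee_rot: [3.141, 0.002, -0.341]
force: [0.0, 0.3, 0.0]
width: 0.0615
gripper_force: 0.0
```

Request:
{"op": "play_rows", "data": {"travel": [[0.717,0.549,0],[0.717,0.549,0],[0.717,0.549,0],[0.717,0.549,0],[0,0,0],[0,0,0]], "twist": [0.2,0.2,0.2,0.2,0,0]}}

```text
t: 32.12
eef_pos: [0.62, -0.2144, 0.1348]
ee_rot: [3.141, 0.001, -0.46]
force: [0.0, 1.1, -0.4]
width: 0.0614
gripper_force: 0.0
```

```bash
python3 - <<'E'
from h import *
s=arm.get_state();f=imaging.grab_frame("wrist");print(s['eef_pos'],s['ee_rot'],s['t'])
im=f['pixels'].copy()
for d in models.silhouettes("heatsink","wrist")[:1]:
    v,u=np.nonzero(d['pixels']);print(d['confidence'],d['extent'])
    for z in(.0,.03):
        p=[]
        for a,b in zip(u,v):
            o,r=wray(f,s,a,b);p.append((o+r*(z-o[2])/r[2])[:2]*1000)
        p=np.array(p,np.float32);print(z,p.mean(0),cv2.minAreaRect(p))
cv2.imwrite('pics/w6.png',im[:,:,::-1])
F=imaging.grab_frame("top");cv2.imwrite('pics/t2.png',cv2.resize(F['pixels'][120:300,130:530,::-1],None,fx=2,fy=2))
E
python3 plan.py 621 -214 130 -0.46
```

```text
[ 0.62001017 -0.21435567  0.13480285] [ 3.14146826e+00  8.53400726e-04 -4.59970799e-01] 32.125
0.77 [319.7, 193.9, 54.2, 119.1]
0.0 [ 626.6849  -214.60574] ((621.6952514648438, -212.190185546875), (45.45246887207031, 113.89482879638672), 62.42804718017578)
0.03 [ 632.9194  -217.92491] ((628.4742431640625, -215.77340698242188), (40.48946762084961, 101.45854949951172), 62.42805862426758)
t 32.275 pos [ 620.2 -213.8  135.4] yaw -0.459 w 0.0615 rows 1 each [ 0.032 -0.007  0.216] twist 0.007
```

View pics/w6.png

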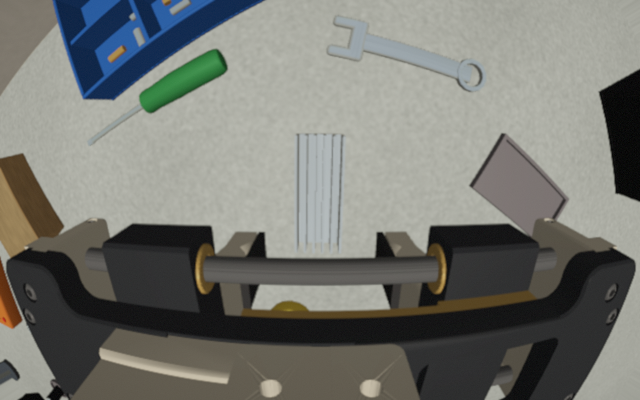

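View pics/t2.png

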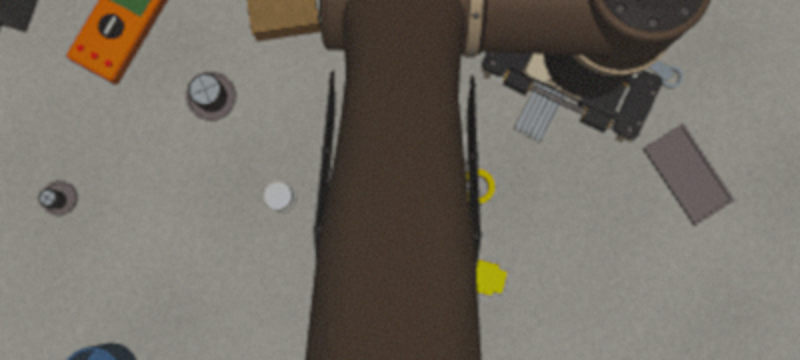

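```bash
python3 plan.py 624.5 -215.5 30 -0.48
```

```text
t 32.275 pos [ 620.2 -213.8  135.4] yaw -0.459 w 0.0615 rows 5 each [ 0.037 -0.003  0.843] twist 0.028
```

Request:
{"op": "play_rows", "data": {"travel": [[0.18,-0.02,0.5],[0,0,1],[0,0,1],[0,0,0.9],[0,0,0.55],[0,0,0.27],[0,0,0],[0,0,0]], "twist": [0.14,0,0,0,0,0,0,0]}}

```text
t: 33.28
eef_pos: [0.6252, -0.2159, 0.0307]
ee_rot: [-3.141, -0.001, -0.48]
force: [-1.2, -0.3, -0.4]
width: 0.0615
gripper_force: 0.0
```

Request:
{"op": "play_rows", "data": {"travel": [[0,0,0],[0,0,0],[0,0,0],[0,0,0],[0,0,0],[0,0,0]], "twist": [0,0,0,0,0,0], "fingers": 0.3, "newtons": 25}}

```text
t: 34.02
eef_pos: [0.6248, -0.2158, 0.0301]
ee_rot: [-3.141, -0.0, -0.48]
force: [-0.8, 1.6, 4.5]
width: 0.0397
gripper_force: 25.0
```

Request:
{"op": "play_rows", "data": {"travel": [[0,0,-0.5],[0,0,-0.9],[0,0,-1],[0,0,-1],[0,0,-0.6],[0,0,0]], "twist": [0,0,0,0,0,0]}}

```text
t: 34.78
eef_pos: [0.6252, -0.2159, 0.131]
ee_rot: [-3.141, -0.002, -0.481]
force: [-0.2, -0.7, -1.0]
width: 0.0397
gripper_force: 25.0
```

```bash
python3 plan.py 527 -411 130 0.56 14; python3 plan.py 527 -411 130 0.56 
```

```text
t 34.775 pos [ 625.2 -215.9  131. ] yaw -0.481 w 0.0397 rows 14 each [-0.295  0.583  0.003] twist -0.496
t 34.775 pos [ 625.2 -215.9  131. ] yaw -0.481 w 0.0397 rows 9 each [-0.44   0.915  0.005] twist -0.771
```

Request:
{"op": "play_rows", "data": {"travel": [[-0.295,0.583,0],[-0.295,0.583,0],[-0.295,0.583,0],[-0.295,0.583,0],[-0.295,0.583,0],[-0.295,0.583,0],[-0.295,0.583,0]], "twist": [-0.496,-0.496,-0.496,-0.496,-0.496,-0.496,-0.496]}}

```text
t: 35.65
eef_pos: [0.5484, -0.3005, 0.1284]
ee_rot: [-3.141, 0.002, 0.043]
force: [-0.6, 0.7, -1.3]
width: 0.0396
gripper_force: 25.0
```

Request:
{"op": "play_rows", "data": {"travel": [[-0.295,0.583,0],[-0.295,0.583,0],[-0.295,0.583,0],[-0.295,0.583,0],[-0.295,0.583,0],[-0.295,0.583,0],[-0.295,0.583,0],[0,0,0]], "twist": [-0.496,-0.496,-0.496,-0.496,-0.496,-0.496,-0.496,0]}}

```text
t: 36.65
eef_pos: [0.5257, -0.4116, 0.1281]
ee_rot: [-3.14, 0.001, 0.56]
force: [-0.2, 0.9, -2.0]
width: 0.0393
gripper_force: 25.0
```

Request:
{"op": "play_rows", "data": {"travel": [[0,0,0.6],[0,0,0.9],[0,0,0.9],[0,0,0.4],[0,0,0],[0,0,0]], "twist": [0,0,0,0,0,0]}}

```text
t: 37.4
eef_pos: [0.5271, -0.4112, 0.0605]
ee_rot: [3.141, -0.0, 0.561]
force: [1.0, 0.3, -1.2]
width: 0.0396
gripper_force: 25.0
```

```bash
python3 plan.py 527 -411 34 0.56 3;python3 - <<'E'
from h import *
s=arm.get_state();f=imaging.grab_frame("wrist");print(s['q'])
cv2.imwrite('pics/w7.png',f['pixels'][:,:,::-1])
E
```

```text
t 37.4 pos [ 527.1 -411.2   60.5] yaw 0.561 w 0.0396 rows 3 each [ 0.    -0.003  0.353] twist 0.003
[-3.71363169e-01  5.05586191e-01 -2.14237639e-01  2.87975477e-04
 -8.49899165e-01  2.50332754e+00]
```

View pics/w7.png

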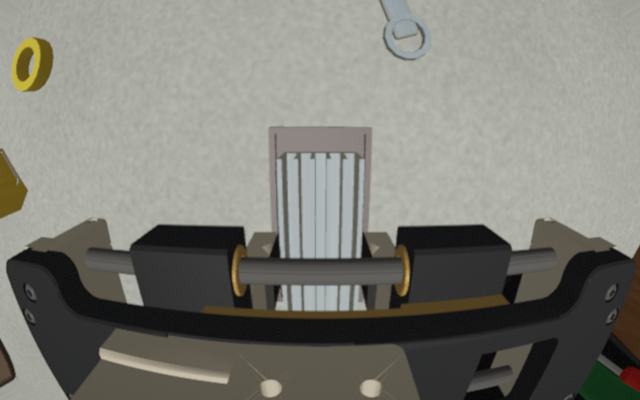

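```bash
python3 - <<'E'
from h import *
s=arm.get_state();f=imaging.grab_frame("wrist")
p=np.array(s['eef_pos']);ax=np.array([np.cos(s['ee_rot'][2]),np.sin(s['ee_rot'][2])])
for u,v,z in((320,152,.0605),(320,127,.009),(270,200,.009),(371,200,.009)):
    o,r=wray(f,s,u,v);X=o+r*(z-o[2])/r[2];d=(X-p)[:2];print(X.round(4),'along',(d@ax).round(4),'across',(d@[ax[1],-ax[0]]).round(4))
E
```

```text
[ 0.5743 -0.3813  0.0605] along 0.0558 across -0.0003
[ 0.5827 -0.376   0.009 ] along 0.0658 across -0.0003
[ 0.5262 -0.3733  0.009 ] along 0.0194 across -0.0327
[ 0.561  -0.4287  0.009 ] along 0.0194 across 0.0327
```

Request:
{"op": "play_rows", "data": {"travel": [[-0.08,0,0.5],[0,0,0.35],[0,0,0.15],[0,0,0],[0,0,0.08],[0,0,0]], "twist": [0,0,0,0,0,0]}}

```text
t: 38.25
eef_pos: [0.5251, -0.4123, 0.0332]
ee_rot: [3.141, -0.0, 0.561]
force: [0.7, 0.0, 0.0]
width: 0.04
gripper_force: 25.0
```

Seat it slightly more, release, lift clear.

Request:
{"op": "play_rows", "data": {"travel": [[0,0,0.03],[0,0,0]], "twist": [0,0]}}

```text
t: 38.5
eef_pos: [0.5251, -0.4123, 0.0332]
ee_rot: [3.141, -0.0, 0.561]
force: [-1.3, 1.6, 6.0]
width: 0.0393
gripper_force: 25.0
```

Request:
{"op": "play_rows", "data": {"travel": [[0,0,0],[0,0,0],[0,0,0],[0,0,-0.6],[0,0,-1],[0,0,-1],[0,0,-1],[0,0,-1]], "twist": [0,0,0,0,0,0,0,0], "fingers": 0.7}}

```text
t: 39.5
eef_pos: [0.525, -0.4123, 0.1492]
ee_rot: [3.141, -0.001, 0.561]
force: [0.2, 0.1, -0.1]
width: 0.0613
gripper_force: 0.0
```

Request:
{"op": "play_rows", "data": {"travel": [[0,0,-1],[0,0,-1],[-0.5,0.8,0],[-0.5,0.8,0],[-0.5,0.8,0],[-0.5,0.8,0],[-0.5,0.8,0],[0,0,0]], "twist": [0,0,0,0,0,0,0,0]}}

```text
t: 40.5
eef_pos: [0.5242, -0.532, 0.196]
ee_rot: [-3.14, 0.001, 0.559]
force: [0.6, -0.0, 0.1]
width: 0.0613
gripper_force: 0.0
```

```bash
python3 - <<'E'
from h import *
F={c:imaging.grab_frame(c) for c in("top","scene")}
print(arm.get_state()['t'],arm.get_state()['eef_pos'])
for n,(x,y,h) in dict(cap_big=(637,235,.028),cap_small=(496,438,.023),transformer=(457,0,.03),heatsink=(527,-411,.02)).items():
    C={}
    for c in F:
        for d in models.silhouettes(n,c)[:3]:
            v,u=np.nonzero(d['pixels']);p=plane(F[c],u.mean(),v.mean(),h)*1000
            if np.hypot(p[0]-x,p[1]-y)<50: C[c]=(u.mean(),v.mean())
    print(n,(x,y),C.keys(),meet([ray(F[c],*C[c]) for c in C])[0].round(4) if len(C)==2 else '')
a=np.vstack([cv2.resize(F[c]['pixels'][120:270,130:530,::-1],None,fx=2,fy=2,interpolation=2) for c in F]);cv2.imwrite('pics/fin.png',a)
E
```

```text
40.6 [ 0.52456045 -0.53047122  0.1964329 ]
cap_big (637, 235) dict_keys(['top', 'scene']) [0.635  0.2342 0.0262]
cap_small (496, 438) dict_keys(['top', 'scene']) [0.4936 0.4381 0.02  ]
transformer (457, 0) dict_keys(['top', 'scene']) [ 0.4533 -0.0007  0.025 ]
heatsink (527, -411) dict_keys(['scene'])
```

View pics/fin.png

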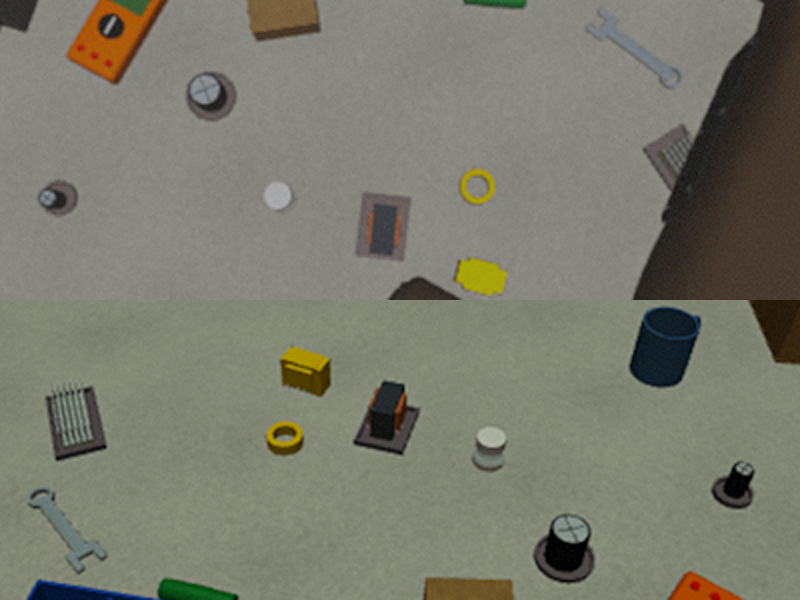

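The final picture shows each part upright in its nest: big cap at (210,95), small cap at (58,196), transformer at (383,227) in the top view, and heat sink at (75,420) in the scene view.

```bash
python3 -c "
from station import arm
print(arm.job_done())"
```

```text
the job is handed in; nothing more can be done
None
```

All four parts stand in their own nests and the job was handed in at about 41 s; the final check placed both capacitors and the transformer within about 4 mm of centre, while the heat sink, half hidden by the arm from above, was checked by eye in one view.

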